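# Park the washed bearings at the top of the drain gutters

## Task

Two of the three washed ball bearings still stand at the bottom of their sloping drain gutters. Push each of them with the fingers steadily up its own gutter and over the crest until it rests against the end stop at the top, so that it cannot roll back down when you take the hand away. Roll them, do not flick them or lift them out, and leave the bearing that is already parked and the other parts lying about where they are.

Things in the scene. Friction and masses are not known exactly. Their poses are not given: they have to be found in the camera images.
- tray: fixed steel drip tray, 380 x 280 mm, rim 22 mm high, floor 3 mm; origin under its centre, x uphill. Three like gutters stand on it 60 mm apart, in an order that varies. Each has cheeks 14 mm above its floor, 19 mm apart inside, 25 outside (too narrow for a finger; a bearing's upper part stands clear above), and at the bottom (x = -140) a tab 16 mm above the floor.
- gutter_a: fixed aluminium drain gutter, a narrow channel on legs. Origin under its middle on the tray floor, +x level and uphill, y across. In mm: floor climbs at 7 degrees from z = 28 at x = -140 to a crest at x = 70, z = 54, then the landing dips at 6 degrees to z = 46 at the rubber end stop (face x = 140, top z = 95). Details: see tray. Holds bearing_a.
- gutter_b: fixed aluminium drain gutter, a narrow channel on legs. Origin under its middle on the tray floor, +x level and uphill, y across. In mm: floor climbs at 7 degrees from z = 28 at x = -140 to a crest at x = 70, z = 54, then the landing dips at 6 degrees to z = 46 at the rubber end stop (face x = 140, top z = 95). Details: see tray. Holds bearing_b.
- gutter_c: fixed aluminium drain gutter, a narrow channel on legs. Origin under its middle on the tray floor, +x level and uphill, y across. In mm: floor climbs at 7 degrees from z = 28 at x = -140 to a crest at x = 70, z = 54, then the landing dips at 6 degrees to z = 46 at the rubber end stop (face x = 140, top z = 95). Details: see tray. Holds bearing_c, already parked at its top.
- bearing_a: open steel ball bearing on edge in gutter_a, 62 mm in diameter, 16 mm wide, 30 mm bore, about 0.2 kg; origin at its centre; its y axis is the axle, across the gutter. Starts against the low tab, centre at x = -115, z = 62 mm of the gutter. Rolls freely: runs back down if let go below the crest; past it, rolls on to the stop and rests with its centre at x = 109, y = 0, z = 81 mm. To be pushed up.
- bearing_b: open steel ball bearing on edge in gutter_b, 62 mm in diameter, 16 mm wide, 30 mm bore, about 0.2 kg; origin at its centre; its y axis is the axle, across the gutter. Starts against the low tab, centre at x = -115, z = 62 mm of the gutter. Rolls freely: runs back down if let go below the crest; past it, rolls on to the stop and rests with its centre at x = 109, y = 0, z = 81 mm. To be pushed up.
- bearing_c: open steel ball bearing on edge in gutter_c, 62 mm in diameter, 16 mm wide, 30 mm bore, about 0.2 kg; origin at its centre; its y axis is the axle, across the gutter. Already parked on the landing against the end stop, centre at x = +109 mm, z = 81 mm of the gutter; leave it alone.
- tappet_1: bucket tappet, steel cup 32 mm in diameter, 26 mm high, standing on the tray beside the gutters; origin at the centre of its underside; bystander
- tappet_2: second bucket tappet, like tappet_1; bystander
- wrist_pin: steel piston pin, tube 22 mm in diameter, 56 mm high, standing on the tray beside the gutters; origin at the centre of its underside; bystander
- valve_spring: valve spring, 29 mm in diameter, 44 mm high, standing on the tray beside the gutters; origin at the centre of its underside; bystander
- piston: aluminium piston, 84 mm in diameter, 58 mm high, standing on the bench beyond the uphill end of the tray; origin at the centre of its underside; bystander
- sprocket: camshaft sprocket lying flat on the bench on the far side of the tray, 92 mm in diameter, 16 mm high at the hub; origin at the centre of its underside; bystander
- spanner: spanner lying on the bench to the right, 180 mm long, 8 mm thick; origin at mid-length on its underside; bystander
- spray_can: white spray can standing on the bench to the left, 52 mm in diameter, 170 mm high; origin at the centre of its underside; bystander
Things that resemble listed ones, but are neither listed nor needed, are in the scene too. Leave any blue or purple look-alike of the bearing_a alone.

How it is judged:
By the outcome, as a careful person would: the job done as asked, in the order asked, and still so for the second after the job is handed in, with the robot touching nothing.
It also fails if it takes over 58 s, if anything falls off the work surface, if the arm or the gripper's body presses on something with over 40 N, if the wrist force passes 120 N, or if a joint passes its speed limit or range.

## Robot

A 7-joint arm with a two-finger parallel gripper is mounted at the origin on the work surface. World frame = base frame: x ahead of the robot, y to its left, z up, the work surface at z = 0. Lengths are in m, angles in rad, forces in N, time in s.
With the tool pointing down it reaches from about 0.35 to 0.9 m from the base axis. Payload 8.1 kg.
Tool frame: the origin (TCP) lies where the fingers leave the gripper's body, on its centre line; the fingertips stand 66 mm ahead of it and the grasp point (between the pads) lies 47 mm ahead of it (arm.tip_reach is the distance from the TCP to the fingertips, in m); z points along the fingers, y is the direction in which the jaws open and shut (so a half turn about z gives the same grasp; the last joint's range is limited). The gripper opens to 92 mm and grips with 3 to 60 N. Pads are 19 mm wide; open, the fingers measure 130 mm over their backs; the gripper's body (75 mm by 190 mm) begins 47 mm behind the grasp point.
Start: joints at [1.164, 0.434, 0.025, 1.573, -0.012, 1.134, -0.075], TCP at [0.187, -0.596, 0.292] pointing down, gripper open.
Joint ranges: [-2.62, 2.62], [-0.44, 2.09], [-1.27, 1.32], [0.08, 2.57], [-1.32, 4.46], [0.12, 2], [-2.74, 2.74]. Speed limits (rad/s): [2.22, 2.22, 3.01, 3.01, 3.14, 3.14, 3.14].

## Interface

Orientations are given as a rotation vector (axis times angle).
In Python, from cell import arm gives the robot as it stands.
- The arm moves only by the tool carry_out, never from a script. Its argument "plan" is a list of rows, each a list of 5 numbers: the shift along the world's x, y, z in cm, then the turn about the world's z in rad, then the finger opening in cm, from 0 to 9.18. In form: [[tx, ty, tz, spin, fingers], ...]. A call has 1 to 20 rows; each row is the pose to reach, as a shift and turn from the pose measured when the call began; what a row does not reach only later rows make up. A row lasts 1/10 s, in which the tool goes at most 50 mm and 8.59 degrees, less where a joint would pass 70% of its speed; a pose out of reach is approached as far as the arm can. A call with a gripper value outside its range is refused whole. The fingers move at their own pace and stop on an object; "squeeze" is the grip in N (left out, the last holds). Time passes only in rows, so rows that repeat a pose let the fingers close. It gives the time, the measured TCP pose, the force and the opening at its end, in the units of the state.
- arm.observe(): the state, without advancing time (a new reading comes with each control period).
- arm.get_image(name): name is "scene" or "side" or "wrist"; returns (picture, depth): 420x560x3 uint8, red, green, blue; 420x560 float32, m along the optical axis (not along the pixel's ray), 0 where there is no reading.
- arm.get_calibration(name): a dict with "intrinsics" (3x3 intrinsics, pixels), "rvec" (rotation vector, rad) and "tvec" (3), from world to camera coordinates, as OpenCV has them; the wrist camera has in their place "tool_from_camera" (4x4, takes a point from camera to tool coordinates, whose origin is the TCP and whose axes are the flange's). Camera axes: x right, y down, z forward; pixel columns grow to the right and rows downward; lengths in m; the calibration is good to about 2 mm. A picture is of the moment at which its call begins: read the wrist's pose just before it. get_calibration takes no time and is no camera call.
- arm.sign_off(): hands the job in, once; it reports no verdict.
The state is a dict: "clock": time; "joints": joint angles; "dq": joint speeds; "joint_efforts": joint torques, N m; "position": TCP position; "ee_rot": TCP orientation; "force": force on the tool from outside, world axes, zero at the start; "ft_torque": the same for the moment, N m; "width": opening from 0.0 (shut) to 1.0 (fully open).
Only numpy, scipy, OpenCV 4.12 (cv2) and the standard library are available. Lean on these libraries where they do the work, as an engineer would, in place of code of your own. Each camera call takes 0.05 s, during which the arm holds its last target. There are 200 camera calls.

## Working session

There is one attempt and no reset: what is moved stays moved. The work goes in short steps, Python scripts to look and compute and a tool call to move; the robot and the scene stay as the last step left them, time stands still between calls to the robot, and variables do not carry over. Pictures are saved under pics/ and viewed, about 8 in all and at most 12, crops included, and the job is handed in when it is done.

Besides the shell and the picture viewer there is one more tool, called after "Request:" as name(argument=value, ...), one argument or row to a line, values as JSON. carry_out: Moves the arm, as the interface text tells. Its arguments: {"type":"object","properties":{"plan":{"type":"array"},"squeeze":{"type":"number"}},"required":["plan"]}

```bash
mkdir -p pics
cat > h.py <<'E'
import numpy as np, cv2
from cell import arm
def cam(name):
    s=arm.observe(); im,d=arm.get_image(name); c=arm.get_calibration(name); K=np.array(c["intrinsics"],float)
    if name=="wrist":
        T=np.eye(4);T[:3,:3]=cv2.Rodrigues(np.array(s["ee_rot"],float))[0];T[:3,3]=s["position"]
        M=T@np.array(c["tool_from_camera"])
    else:
        W=np.eye(4);W[:3,:3]=cv2.Rodrigues(np.array(c["rvec"],float))[0];W[:3,3]=np.ravel(c["tvec"]);M=np.linalg.inv(W)
    v,u=np.mgrid[:d.shape[0],:d.shape[1]]
    P=np.stack([(u-K[0,2])/K[0,0]*d,(v-K[1,2])/K[1,1]*d,d],-1)@M[:3,:3].T+M[:3,3]
    P[d==0]=np.nan
    return im,d,P,K,M
def save(n,im): cv2.imwrite("pics/"+n+".png",im[:,:,::-1])
E
python3 - <<'E'
from h import *
print(arm.observe())
for n in("scene","side"):
    im,d,P,K,M=cam(n); save(n+"1",im); np.savez(n+"1.npz",im=im,P=P,K=K,M=M); print(n,M.round(3).tolist())
E
```

```text
{'clock': 0.0, 'joints': array([ 1.16441098,  0.43518813,  0.02498488,  1.57408217, -0.01161517,
        1.13400239, -0.07510992]), 'dq': array([-0.00107254, -0.00052021, -0.00063875,  0.00057487,  0.001679  ,
        0.00056498,  0.00084228]), 'joint_efforts': array([-9.74305658e-04, -6.67879415e+01,  9.84564051e-01, -3.14462399e+01,
       -6.06279541e-02,  4.30975284e-02,  1.68805377e-04]), 'position': array([ 0.18679019, -0.59601091,  0.29147246]), 'ee_rot': array([-3.10397001e+00, -4.74976163e-01,  5.65427882e-04]), 'force': array([-0.30000311,  0.11365689, -0.81582245]), 'ft_torque': array([ 0.01052132,  0.00408618, -0.00513185]), 'width': 0.9971523123353082}
scene [[0.483, 0.696, -0.532, 1.119], [0.875, -0.388, 0.287, -0.308], [-0.007, -0.604, -0.797, 0.926], [0.0, 0.0, 0.0, 1.0]]
side [[-0.977, -0.123, 0.174, 0.368], [-0.213, 0.558, -0.802, 1.039], [0.002, -0.821, -0.571, 0.813], [0.0, 0.0, 0.0, 1.0]]
```

View pics/scene1.png

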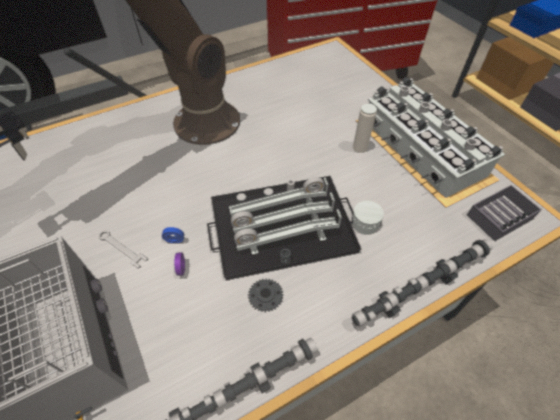

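View pics/side1.png

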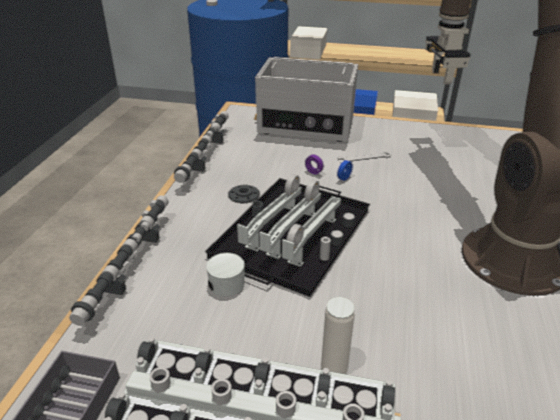

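The scene picture shows the tray at about (285,225). The parked bearing is in the gutter nearest the robot (315,187). The two low bearings are at (240,218) and (245,237), and uphill runs right, toward the piston (368,215). The blue (172,235) and purple (180,263) look-alikes lie on the bench. The side picture agrees. Next I measure the layout from depth in both views.

```bash
cat > m.py <<'E'
from h import *
# model tops: fit tray pose (x,y,yaw) by registering points with z 0.02..0.13 within tray to a height model
from scipy.optimize import minimize
def load(n): 
    z=np.load(n+"1.npz"); return z["im"],z["P"],z["K"],z["M"]
pts=[]
for n,box in(("scene",(205,170,365,280)),("side",(200,165,375,300))):
    im,P,K,M=load(n); q=P[box[1]:box[3],box[0]:box[2]].reshape(-1,3); q=q[np.isfinite(q).all(1)]
    g=q[(q[:,2]>.034)&(q[:,2]<.125)]
    print(n,"floor z",np.median(q[(q[:,2]>-.01)&(q[:,2]<.015)][:,2]),"n",len(g), g.min(0).round(3),g.max(0).round(3))
    hi=g[g[:,2]>.085]; 
    lab=cv2.partition(hi[:,:2].astype(np.float32).tolist(),lambda a,b:False) if False else None
    pts.append(g)
    # height map
    X=np.arange(.35,.8,.01);Y=np.arange(-.3,.25,.01)
    H=np.zeros((len(X),len(Y)))
    i=((g[:,0]-.35)/.01).round().astype(int);j=((g[:,1]+.3)/.01).round().astype(int)
    ok=(i>=0)&(i<len(X))&(j>=0)&(j<len(Y)); np.maximum.at(H,(i[ok],j[ok]),g[ok,2])
    r=np.where(H.any(1))[0];c=np.where(H.any(0))[0]
    print("y from",Y[c[0]].round(2))
    for a in range(r[0],r[-1]+1): print("%.2f "%X[a]+" ".join("%3d"%(h*1000) if h else "  ." for h in H[a,c[0]:c[-1]+1]))
E
python3 m.py
```

```text
scene floor z 0.0005929136724482365 n 4036 [ 0.438 -0.147  0.034] [0.692 0.245 0.116]
y from -0.15
0.44   .   .   .   .  40  43   .   .   .   .   .   .   .   .   .   .   .   .  34   .   .   .   .   .   .   .   .   .   .   .   .   .   .   .   .   .   .   .   .   .
0.45   .   .   .   .  50  47  46  48  47  49   .   .   .   .   .   .   .   .   .   .   .   .   .  59  60  59   .   .   .   .   .   .   .   .   .   .   .   .   .   .
0.46   .   .   .   .  46   .  34  47  50  53  53  53  52   .   .   .   .   .   .   .   .   .   .  57  60  57   .   .   .   .   .   .   .   .   .   .   .   .   .   .
0.47   .   .   .   .  46  48  49  46  47   .  38  39  54  60  56  57   .   .   .   .   .   .   .   .  56  59   .   .   .   .   .   .   .   .   .   .   .   .   .   .
0.48   .   .   .   .   .   .   .  48  50  51  51  51   .  40  43  58  60  63  62  60   .   .   .   .   .   .   .   .   .   .   .   .   .   .   .   .   .   .   .   .
0.49   .   .   .   .   .   .   .   .   .   .  49  53  55  56  56  51  54  47  63  64  64  67  66  67   .   .   .   .   .   .   .   .   .   .   .   .   .   .   .   .
0.50   .   
[... 8985 characters left out ...]
.  58  59  60  58  58  58
0.68   .   .   .   .   .   .   .   .   .   .   .   .   .   .   .   .   .   .   .   .   .   .   .   .   .   .   .   .   .   .   .   .   .   .   .   .   .   .   .   .   .   .   .   .   .   .   .   .   .  55  58  59  59  57  58
0.69   .   .   .   .   .   .   .   .   .   .   .   .   .   .   .   .   .   .   .   .   .   .   .   .   .   .   .   .   .   .   .   .   .   .   .   .   .   .   .   .   .   .   .   .   .   .   .   .   .   .  58  58  59  57  56
0.70   .   .   .   .   .   .   .   .   .   .   .   .   .   .   .   .   .   .   .   .   .   .   .   .   .   .   .   .   .   .   .   .   .   .   .   .   .   .   .   .   .   .   .   .   .   .   .   .   .   .   .  57  61  59  59
```

```bash
cat > fit.py <<'E'
from h import *
from scipy.optimize import least_squares
def load(n):
    z=np.load(n+"1.npz"); return z["P"]
def floor(x): return np.where(x<.07,.028+(x+.14)*np.tan(np.radians(7)),.0538-(x-.07)*np.tan(np.radians(6)))+.003
CY=[.06,0,-.06]; BX=[.109,-.115,-.115]; BZ=[.084,.065,.065]
def res(p,q):
    c,s=np.cos(p[2]),np.sin(p[2]); d=q[:,:2]-p[:2]; x=c*d[:,0]+s*d[:,1]; y=-s*d[:,0]+c*d[:,1]; z=q[:,2]-p[3]
    D=[]
    for cy,bx,bz in zip(CY,BX,BZ):
        for sg in(1,-1):   # cheek plate
            ey=np.maximum(abs(y-cy-sg*.011)-.0015,0); ez=z-(floor(x)+.014); ez=np.where(ez>0,ez,np.minimum(0,ez+.012)); ex=np.maximum(abs(x)-.14,0)
            D.append(np.sqrt(ey**2+ez**2+ex**2))
        r=np.hypot(x-bx,z-bz); D.append(np.hypot(np.maximum(abs(y-cy)-.008,0),np.maximum(np.maximum(r-.031,.015-r),0)))
    return np.minimum(np.min(D,0),.02)
for n,box in(("scene",(205,170,365,280)),("side",(200,165,375,300))):
    P=load(n); q=P[box[1]:box[3],box[0]:box[2]].reshape(-1,3); q=q[np.isfinite(q).all(1)]
    q=q[(q[:,2]>.036)&(q[:,2]<.125)&(q[:,1]<.17)&(q[:,1]>-.17)&(q[:,0]>.4)]
    r=least_squares(res,[.56,.03,1.2,0],args=(q,),loss="soft_l1",f_scale=.002,x_scale=[.01,.01,.05,.003],diff_step=1e-4)
    r=least_squares(res,r.x,args=(q,),loss="soft_l1",f_scale=.002,x_scale=[.01,.01,.05,.003],diff_step=1e-4)
    p=r.x; e=res(p,q); print(n,p.round(4),"median res",np.median(e).round(4),"frac<3mm",(e<.003).mean().round(2))
    R=np.array([[np.cos(p[2]),-np.sin(p[2])],[np.sin(p[2]),np.cos(p[2])]])
    for cy in CY: print(" gutter",cy,"lowbearing/park xy",[(p[:2]+R@[a,cy]).round(3).tolist() for a in(-.17,-.115,.109)])
E
python3 fit.py
```

```text
scene [ 0.5527  0.0115  1.29   -0.0015] median res 0.0007 frac<3mm 0.79
 gutter 0.06 lowbearing/park xy [[0.448, -0.135], [0.463, -0.082], [0.525, 0.133]]
 gutter 0 lowbearing/park xy [[0.506, -0.152], [0.521, -0.099], [0.583, 0.116]]
 gutter -0.06 lowbearing/park xy [[0.563, -0.168], [0.578, -0.116], [0.641, 0.1]]
side [ 5.4970e-01  1.9200e-02  1.2934e+00 -7.0000e-04] median res 0.0009 frac<3mm 0.72
 gutter 0.06 lowbearing/park xy [[0.445, -0.128], [0.461, -0.075], [0.522, 0.14]]
 gutter 0 lowbearing/park xy [[0.503, -0.144], [0.518, -0.091], [0.58, 0.124]]
 gutter -0.06 lowbearing/park xy [[0.561, -0.161], [0.576, -0.108], [0.637, 0.108]]
```

Request:
carry_out(
  plan=[
    [2,3,1,0.07,0],
    [5,6,2,0.16,0],
    [8,10,3,0.25,0],
    [11,14,3,0.34,0],
    [14,18,3,0.43,0],
    [17,22,3,0.53,0],
    [20,26,3,0.63,0],
    [23,30,3,0.73,0],
    [26,34,3,0.83,0],
    [29,38,3,0.92,0],
    [31,41,3,0.98,0],
    [32,42,3,0.99,0],
    [32,42,3,0.99,0],
    [32,42,3,0.99,0],
  ],
)

```text
clock: 1.5
position: [0.5061, -0.1773, 0.3211]
ee_rot: [-2.508, -1.89, 0.004]
force: [0.0, 0.1, 0.5]
width: 0.003
```

Run:
```python
from h import *
im,d,P,K,M=cam("wrist"); save("w1",im); np.savez("w1.npz",im=im,P=P,K=K,M=M); s=arm.observe(); print(s["position"],s["ee_rot"],s["force"],s["width"]); print(M.round(3).tolist())
```

```text
[ 0.50585427 -0.17780599  0.3212003 ] [-2.50869942 -1.88912625  0.00368747] [-0.41279691  0.6652145  -0.30151776] 0.0033245599405633294
[[0.961, -0.266, -0.071, 0.524], [-0.276, -0.932, -0.236, -0.114], [-0.004, 0.246, -0.969, 0.415], [0.0, 0.0, 0.0, 1.0]]
```

View pics/w1.png

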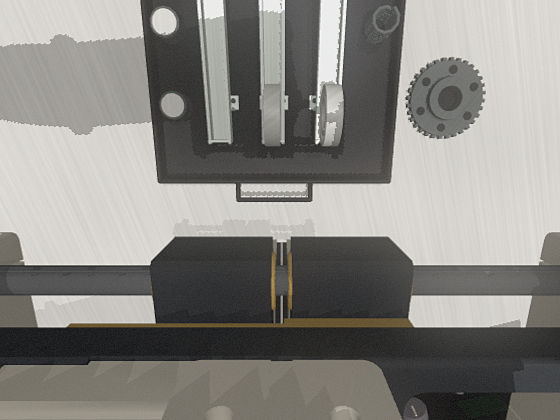

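The wrist picture shows the middle gutter straight ahead, with its bearing at (272,112). The far bearing is at (330,112), and the empty low end of the robot-side gutter is at (220,140). The fingers are shut at (282,285). Next I fit the pose from this cloud and check the gripper's front-face geometry.

```bash
cat > fw.py <<'E'
import fit
from fit import *
z=np.load("w1.npz"); P=z["P"]; M=z["M"]
q=P[:200,140:400].reshape(-1,3); q=q[np.isfinite(q).all(1)]; print("tray floor z",np.median(q[(q[:,2]<.012)&(q[:,2]>-.01)][:,2]))
q=q[(q[:,2]>.034)&(q[:,2]<.125)]
rb=least_squares(res,[.5512,.015,1.29,0],args=(q,),loss="soft_l1",f_scale=.002,x_scale=[.01,.01,.05,.003],diff_step=1e-4); print("wrist",rb.x.round(4),np.median(res(rb.x,q)).round(4),(res(rb.x,q)<.003).mean())
# all three bearings' tops: horizontal mean in each view
for n,A in(("w",P[:200,140:400]),("scene",load("scene")[170:280,205:365]),("side",load("side")[165:300,200:375])):
    a=A.reshape(-1,3); a=a[np.isfinite(a).all(1)]
    for c in((.52,-.095),(.578,-.11),(.523,.137)):
        b=a[(np.hypot(*(a[:,:2]-c).T)<.045)&(a[:,2]>.078)&(a[:,2]<.125)]
        if len(b)>20:
            # fit disc: axis yaw fixed 1.29, centre along u and z
            u=b[:,0]*np.cos(1.29)+b[:,1]*np.sin(1.29); v=-b[:,0]*np.sin(1.29)+b[:,1]*np.cos(1.29)
            t=b[b[:,2]>b[:,2].max()-.006]
            print(n,c,len(b),"v range",np.percentile(v,[3,97]).round(4),"u range",np.percentile(u,[2,98]).round(4),"zmax",np.percentile(b[:,2],98).round(4),"apex",t.mean(0).round(4))
s=arm.observe();T=np.eye(4);R=cv2.Rodrigues(s["ee_rot"])[0]
g=(P-s["position"])@R
for (u,v) in[(282,245),(282,285),(200,245),(200,290),(270,240),(294,240),(160,300),(400,300),(30,270),(200,335)]: print((u,v),(g[v,u]*1000).round(0))
E
python3 fw.py
```

```text
scene [ 0.5527  0.0115  1.29   -0.0015] median res 0.0007 frac<3mm 0.79
 gutter 0.06 lowbearing/park xy [[0.448, -0.135], [0.463, -0.082], [0.525, 0.133]]
 gutter 0 lowbearing/park xy [[0.506, -0.152], [0.521, -0.099], [0.583, 0.116]]
 gutter -0.06 lowbearing/park xy [[0.563, -0.168], [0.578, -0.116], [0.641, 0.1]]
side [ 5.4970e-01  1.9200e-02  1.2934e+00 -7.0000e-04] median res 0.0009 frac<3mm 0.72
 gutter 0.06 lowbearing/park xy [[0.445, -0.128], [0.461, -0.075], [0.522, 0.14]]
 gutter 0 lowbearing/park xy [[0.503, -0.144], [0.518, -0.091], [0.58, 0.124]]
 gutter -0.06 lowbearing/park xy [[0.561, -0.161], [0.576, -0.108], [0.637, 0.108]]
tray floor z 0.003870658299044649
wrist [5.5050e-01 1.3100e-02 1.2878e+00 4.0000e-04] 0.0017 0.6138815207780725
w (0.52, -0.095) 977 v range [-0.5318 -0.5173] u range [0.0224 0.0768] zmax 0.098 apex [ 0.5179 -0.0973  0.0959]
w (0.578, -0.11) 1061 v range [-0.5919 -0.5767] u range [0.0225 0.0768] zmax 0.098 apex [ 0.5754 -0.1139  0.0959]
scene (0.52, -0.095) 135 v range [-0.5362 -0.5193] u range [0.0227 0.0737] zmax 0.0964 apex [ 0.5207 -0.0998  0.
[... 158 characters left out ...]
-0.4774 -0.4574] u range [0.2422 0.307 ] zmax 0.1157 apex [0.5238 0.133  0.1131]
side (0.52, -0.095) 105 v range [-0.5325 -0.5168] u range [0.0337 0.0809] zmax 0.0964 apex [ 0.5196 -0.0914  0.0941]
side (0.578, -0.11) 106 v range [-0.5927 -0.5766] u range [0.0308 0.0803] zmax 0.097 apex [ 0.5764 -0.1096  0.0951]
side (0.523, 0.137) 292 v range [-0.4759 -0.4517] u range [0.2497 0.3136] zmax 0.1152 apex [0.5228 0.1369 0.1136]
(282, 245) [10. -0. 59.]
(282, 285) [ 28.  -0. -19.]
(200, 245) [ 37. -22. -14.]
(200, 290) [ 30. -19. -26.]
(270, 240) [ 37.  -4. -10.]
(294, 240) [36.  3. -9.]
(160, 300) [ 27. -29. -24.]
(400, 300) [ 27.  27. -25.]
(30, 270) [ 31. -65. -17.]
(200, 335) [ 26. -17. -37.]
```

The wrist fit agrees with the stated sizes: bearing tops are at 96 mm (expected 96), the gutters are 60 mm apart, and the tool's yaw matches the gutter's. I will go down behind the middle bearing.

Request:
carry_out(
  plan=[
    [-0.2,1,-2,0,0],
    [-0.4,2.3,-5,0,0],
    [-0.4,2.3,-9,0,0],
    [-0.4,2.3,-13,0,0],
    [-0.4,2.3,-16,0,0],
    [-0.4,2.3,-18.5,0,0],
    [-0.4,2.3,-19.7,0,0],
    [-0.4,2.3,-19.9,0,0],
    [-0.4,2.3,-19.9,0,0],
    [-0.4,2.3,-19.9,0,0],
  ],
)

```text
clock: 2.55
position: [0.5025, -0.1553, 0.1235]
ee_rot: [2.51, 1.889, -0.002]
force: [-0.0, -1.0, 0.6]
width: 0.005
```

Run:
```python
from h import *
im,d,P,K,M=cam("wrist"); im2=cam("side")[0]
save("w2",np.hstack([im[:,:400],cv2.resize(im2[150:310,190:390],(400,320)) if 0 else cv2.resize(im2[150:318,220:380],(400,420))])); s=arm.observe(); print(s["position"],s["force"])
```

```text
[ 0.50251645 -0.15509852  0.12337916] [-0.16435058  0.09360984  0.64378097]
```

View pics/w2.png

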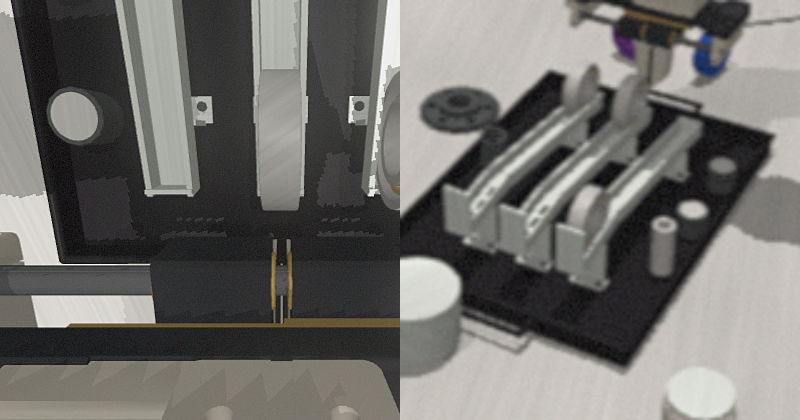

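The wrist view shows the middle bearing (280,140) straight ahead of the closed fingers (282,280). The side view shows clearance all round. Now I push slowly.

Request:
carry_out(
  plan=[
    [0.14,0.48,-0.1,0,0],
    [0.33,1.15,-0.1,0,0],
    [0.47,1.63,-0.05,0,0],
    [0.61,2.11,0,0,0],
    [0.78,2.69,0.05,0,0],
    [0.98,3.36,0.12,0,0],
    [1.17,4.03,0.2,0,0],
    [1.37,4.7,0.28,0,0],
    [1.56,5.38,0.36,0,0],
    [1.76,6.05,0.45,0,0],
    [1.95,6.72,0.53,0,0],
    [2.15,7.39,0.61,0,0],
    [2.34,8.06,0.7,0,0],
    [2.54,8.74,0.79,0,0],
    [2.73,9.41,0.88,0,0],
    [2.93,10.08,0.96,0,0],
    [3.12,10.75,1.05,0,0],
    [3.32,11.42,1.13,0,0],
    [3.46,11.9,1.2,0,0],
    [3.46,11.9,1.2,0,0],
  ],
)

```text
clock: 4.65
position: [0.5374, -0.035, 0.1355]
ee_rot: [2.508, 1.891, -0.001]
force: [0.4, 0.0, -0.3]
width: 0.003
```

Run:
```python
from h import *
im,d,P,K,M=cam("wrist"); im2=cam("side")[0]
save("w3",np.hstack([im[:,80:480],cv2.resize(im2[150:318,220:380],(400,420))])); s=arm.observe(); print(s["position"],s["force"])
```

```text
[ 0.53707232 -0.03608411  0.1353162 ] [-0.14406105 -2.43275493 -0.23505018]
```

View pics/w3.png

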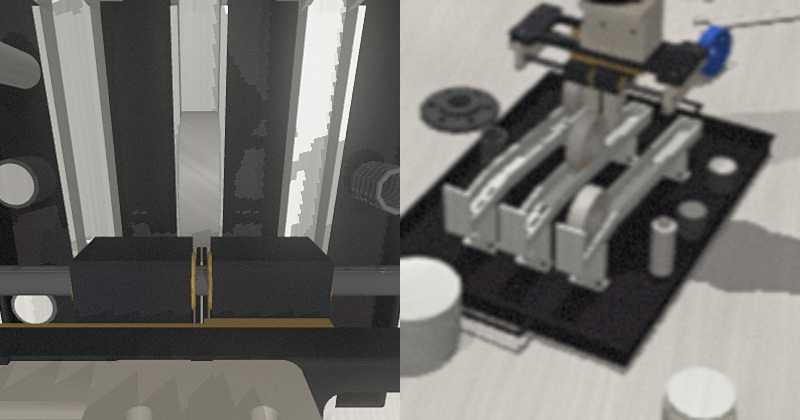

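The bearing is riding straight in its gutter against the fingers (200,180 in the left panel), with no notable force. I continue over the crest, slowing down near it.

Request:
carry_out(
  plan=[
    [0.14,0.48,0.06,0,0],
    [0.33,1.15,0.15,0,0],
    [0.53,1.82,0.23,0,0],
    [0.73,2.5,0.32,0,0],
    [0.92,3.17,0.4,0,0],
    [1.12,3.84,0.5,0,0],
    [1.31,4.51,0.58,0,0],
    [1.51,5.18,0.66,0,0],
    [1.67,5.76,0.74,0,0],
    [1.81,6.24,0.8,0,0],
    [1.95,6.72,0.86,0,0],
    [2.06,7.1,0.9,0,0],
    [2.18,7.49,0.9,0,0],
    [2.29,7.87,0.9,0,0],
    [2.4,8.26,0.9,0,0],
    [2.51,8.64,0.9,0,0],
    [2.65,9.12,0.9,0,0],
    [2.79,9.6,0.9,0,0],
    [2.9,9.98,0.9,0,0],
    [2.9,9.98,0.9,0,0],
  ],
)

```text
clock: 6.75
position: [0.5662, 0.0646, 0.1444]
ee_rot: [2.509, 1.891, -0.001]
force: [0.5, 0.3, 0.5]
width: 0.006
```

Run:
```python
from h import *
im,d,P,K,M=cam("wrist"); im2=cam("side")[0]
save("w4",np.hstack([im[:,80:480],cv2.resize(im2[150:318,220:380],(400,420))])); s=arm.observe(); print(s["position"],s["force"])
```

```text
[0.56602682 0.06372521 0.14424674] [-0.66817413  0.80200138 -0.61884424]
```

View pics/w4.png

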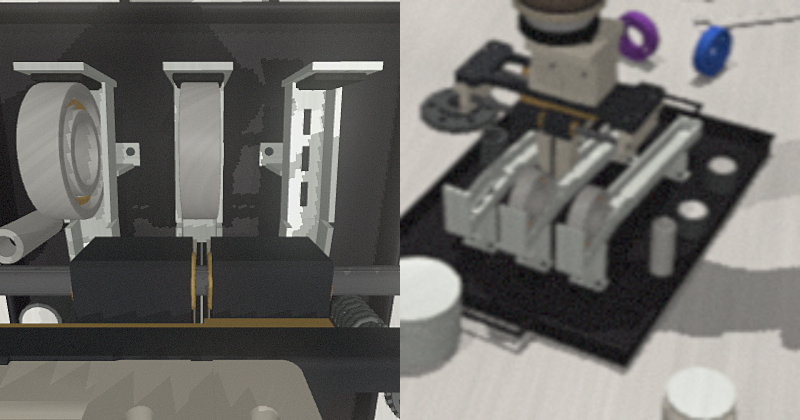

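The middle bearing (202,150) now rests at its end stop, level with the parked one. I lift off and go behind the far bearing.

Request:
carry_out(
  plan=[
    [-0.1,-0.4,1,0,0],
    [-0.2,-0.7,3.5,0,0],
    [-0.3,-1,6.5,0,0],
    [-0.3,-3,7.5,0,0],
    [-0.3,-6,7.5,0,0],
    [-0.4,-9.5,7.5,0,0],
    [-0.5,-13,7.5,0,0],
    [-0.6,-16.5,7.5,0,0],
    [-0.6,-20,7.5,0,0],
    [-0.6,-22.5,7.5,0,0],
    [-0.6,-23.6,7,0,0],
    [-0.6,-23.6,5.5,0,0],
    [-0.6,-23.6,3,0,0],
    [-0.6,-23.6,0.5,0,0],
    [-0.6,-23.6,-1.3,0,0],
    [-0.6,-23.6,-2.1,0,0],
    [-0.6,-23.6,-2.2,0,0],
    [-0.6,-23.6,-2.2,0,0],
  ],
)

```text
clock: 8.65
position: [0.5604, -0.1719, 0.1229]
ee_rot: [2.508, 1.89, -0.001]
force: [-0.1, -0.3, -0.5]
width: 0.006
```

Run:
```python
from h import *
im,d,P,K,M=cam("wrist"); im2=cam("side")[0]
save("w5",np.hstack([im[:,80:480],cv2.resize(im2[150:318,220:380],(400,420))])); s=arm.observe(); print(s["position"],s["ee_rot"],s["force"])
```

```text
[ 0.56069593 -0.17217651  0.12335792] [ 2.50798698e+00  1.88895503e+00 -4.78777493e-04] [-0.20793809  0.08898096  0.03033915]
```

View pics/w5.png

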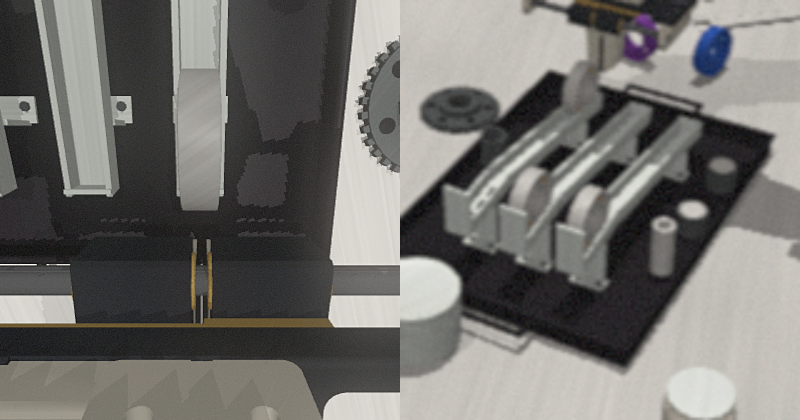

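The far bearing (200,140) is lined up with the fingers (202,280), and in the side view the middle one stays parked. I use the same push.

Request:
carry_out(
  plan=[
    [0.14,0.48,-0.1,0,0],
    [0.33,1.15,-0.1,0,0],
    [0.47,1.63,-0.05,0,0],
    [0.61,2.11,0,0,0],
    [0.78,2.69,0.05,0,0],
    [0.98,3.36,0.12,0,0],
    [1.17,4.03,0.2,0,0],
    [1.37,4.7,0.28,0,0],
    [1.56,5.38,0.36,0,0],
    [1.76,6.05,0.45,0,0],
    [1.95,6.72,0.53,0,0],
    [2.15,7.39,0.61,0,0],
    [2.34,8.06,0.7,0,0],
    [2.54,8.74,0.79,0,0],
    [2.73,9.41,0.88,0,0],
    [2.93,10.08,0.96,0,0],
    [3.12,10.75,1.05,0,0],
    [3.32,11.42,1.13,0,0],
    [3.46,11.9,1.2,0,0],
    [3.46,11.9,1.2,0,0],
  ],
)

```text
clock: 10.75
position: [0.5956, -0.0519, 0.1355]
ee_rot: [2.507, 1.891, 0.001]
force: [-0.3, -0.0, 0.3]
width: 0.005
```

Request:
carry_out(
  plan=[
    [0.14,0.48,0.06,0,0],
    [0.33,1.15,0.15,0,0],
    [0.53,1.82,0.23,0,0],
    [0.73,2.5,0.32,0,0],
    [0.92,3.17,0.4,0,0],
    [1.12,3.84,0.5,0,0],
    [1.31,4.51,0.58,0,0],
    [1.51,5.18,0.66,0,0],
    [1.67,5.76,0.74,0,0],
    [1.81,6.24,0.8,0,0],
    [1.95,6.72,0.86,0,0],
    [2.06,7.1,0.9,0,0],
    [2.18,7.49,0.9,0,0],
    [2.29,7.87,0.9,0,0],
    [2.4,8.26,0.9,0,0],
    [2.51,8.64,0.9,0,0],
    [2.65,9.12,0.9,0,0],
    [2.79,9.6,0.9,0,0],
    [2.9,9.98,0.9,0,0],
    [2.9,9.98,0.9,0,0],
  ],
)

```text
clock: 12.75
position: [0.6247, 0.0489, 0.1445]
ee_rot: [2.506, 1.892, 0.001]
force: [-0.1, -0.4, -0.0]
width: 0.005
```

Request:
carry_out(
  plan=[
    [-0.1,-0.4,1,0,0],
    [-0.2,-0.7,3.5,0,0],
    [-0.3,-1,6.5,0,0],
    [-0.4,-2,9,0,0],
    [-1,-4.5,11,0,0],
    [-2,-7.5,12,0,0],
    [-3,-10.5,12,0,0],
    [-3,-12,12,0,0],
    [-3,-12,12,0,0],
    [-3,-12,12,0,0],
  ],
)

```text
clock: 13.75
position: [0.5949, -0.0704, 0.2647]
ee_rot: [2.507, 1.893, 0.003]
force: [0.1, 0.6, -0.6]
width: 0.005
```

Run:
```python
from h import *
im,d,P,K,M=cam("wrist"); im2,_,P2,_,_=cam("side"); P3=cam("scene")[2]
save("w6",np.hstack([im[:,80:480],cv2.resize(im2[150:318,220:380],(400,420))])); s=arm.observe(); print(s["position"],s["force"],s["clock"])
for n,A in(("w",P),("side",P2),("scene",P3)):
    a=A.reshape(-1,3);a=a[np.isfinite(a).all(1)]; d=a[:,:2]-[.5505,.0131]; u=d@[.279,.960]; v=d@[-.960,.279]
    for cy in(.06,0,-.06):
        k=(abs(v-cy)<.014)&(a[:,2]>.102)&(a[:,2]<.125)&(abs(u)<.18)
        print(n,cy,k.sum(),"u",np.percentile(u[k],[3,97]).round(3) if k.sum()>5 else 0,"zmax",a[k,2].max().round(3) if k.any() else 0)
```

```text
[ 0.59499487 -0.06923733  0.2643929 ] [ 1.01467374  0.01762409 -0.14210453] 13.9
w 0.06 146 u [0.082 0.085] zmax 0.107
w 0 134 u [0.082 0.085] zmax 0.106
w -0.06 127 u [0.083 0.086] zmax 0.106
side 0.06 107 u [0.095 0.134] zmax 0.116
side 0 107 u [0.096 0.134] zmax 0.116
side -0.06 109 u [0.092 0.135] zmax 0.117
scene 0.06 94 u [0.084 0.128] zmax 0.116
scene 0 99 u [0.084 0.129] zmax 0.116
scene -0.06 101 u [0.085 0.128] zmax 0.117
```

View pics/w6.png

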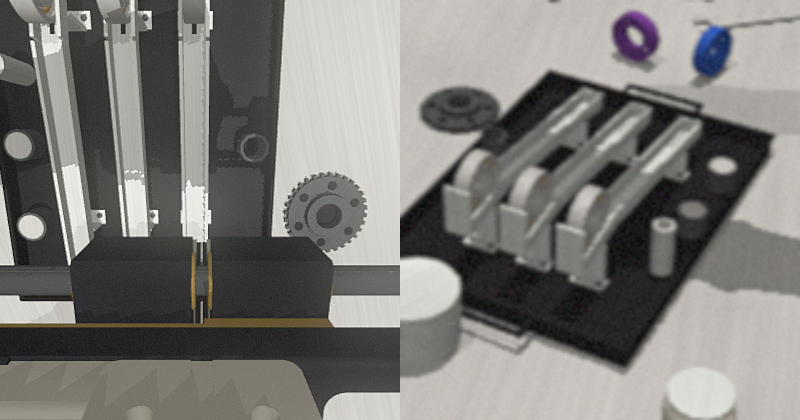

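All three bearings stand in a row at their stops: (478,178), (530,195) and (590,210) in the side panel. Their measured positions agree to about 1–4 mm within each view. The bystanders look undisturbed and the hand is clear, so I hand in.

```bash
python3 -c "
from cell import arm
print(arm.sign_off())"
```

```text
the job is handed in; nothing more can be done
None
```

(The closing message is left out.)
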